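# Weigh a thread spool under the draught hood

### The job

Weigh the thread that is left: slide open the ajar glass door on top of the balance's draught hood, stand the upright spool in the middle of the pan without pressing hard on it, slide the door fully shut through its catch, and then press the round key for the reading. The balance only stands there by its weight, so feel for the door's stop and do not shove the balance out of place; leave everything else on the worktop where it is.

Things in the scene. Friction and masses are not known exactly. Their poses are not given: they have to be found in the camera images.
- balance: White 3 kg balance; front at its -x, left +y; origin 2 mm above the worktop, below the pan's middle. Pushed along x with over about 28 N it slides. All in mm in this frame: box x +-86, y +-85, z 52; low console at its right, x -86 to 30, y -81 to -207, z 42, display at its rear (z 52). Glass hood on the box: outside 144 (x) x 161 (y), z 164, clear inside 130 x 132.
- door_pull (a point): Middle of the top of the door's pull, z 185 mm of the balance: an upright grey rib 10 mm thick (x), 50 wide (y), 24 high, on the front edge of the hood's flat glass top door, which slides level along the balance's x. The hood is put on by hand and sits up to 10 mm off centre along x, so the pull stands at x -58 +-10 mm when shut, 132 mm farther back when fully open. It starts 20 to 45 mm open.
- door_contact (a joint): Small sprung plunger in the hood's front bar that the door pushes in over its last 2.5 mm: 0 out, about 0.0025 m when the door is fully shut (over 0.0015 counts as shut). The door runs with 1.5 N friction and has hard stops. A roller catch over the last 7 mm (crest 3.5 mm before shut) takes about 8 N to pass either way, felt before the stop; then it draws the door home.
- pan: Round steel weighing pan, diameter 90 mm, inside the hood. Origin in the middle of its top face, 66 mm above the worktop, 100 mm below the top of the hood. It gives 3 mm on a spring of 3 N/mm, then is rigid; it must not be pressed with over 10 N.
- key_top (a point): Centre of the top of the round key on the console, in front of the display: diameter 26 mm, 52 mm above the worktop, 70 mm to the right of the hood's wall. It goes down 4 mm against a spring, 2.4 N at first and 4.8 N at the bottom, and returns.
- key (a joint): How far the key is pressed: 0 up, 0.004 m fully down; it counts from 0.003.
- spool: Thread spool standing upright on one flange, diameter 29 mm, height 50 mm, 15 to 28 g. Origin in the middle of its underside, z up its axis. It starts on the worktop to the left or right of the balance.
- lying_spool: Another spool, lying on its side on the other side of the balance, 29 mm in diameter, 54 mm long. Bystander. Origin on its underside.
- small_bottle: Small capped bottle, diameter 43 mm, height 96 mm, back left. Bystander. Origin in the middle of its underside.
- candle: Candle in a glass, diameter 76 mm, height 90 mm, back right. Bystander. Origin in the middle of its underside.
Not all that is in view belongs to the job. What is shaped like the spool but red or turquoise is not meant.

How it is judged:
By the outcome, as a careful person would: the job done as asked, in the order asked, and still so for the second after the job is handed in, with the robot touching nothing.
It also fails if it takes over 72 s, if anything falls off the work surface, if the arm or the gripper's body presses on something with over 40 N, if the wrist force passes 120 N, or if a joint passes its speed limit or range.

### The arm

A 6-joint arm with a two-finger parallel gripper is mounted at the origin on the work surface; the furniture and walls round the work are solid. World frame = base frame: x ahead of the robot, y to its left, z up, the work surface at z = 0. Lengths are in mm, angles in rad, forces in N, time in s.
With the tool pointing down it reaches from about 350 to 975 mm from the base axis. Payload 7.1 kg.
Tool frame: the origin (TCP) lies midway between the tips of the shut fingers; the grasp point (between the pads) lies 19 mm behind it (ctrl.grip_depth is the distance from the TCP to the grasp point, in mm); z points along the fingers, y is the line along which they close (so a half turn about z gives the same grasp; the last joint's range is limited). The gripper opens to 88 mm and grips with 3 to 60 N. Pads are 20 mm wide; open, the fingers measure 115 mm over their backs; the gripper's body (75 mm by 178 mm) begins 61 mm behind the grasp point.
Start: joints at [-0.019, 0.423, 1.63, -0, 1.089, -0.019], TCP at [624.984, 0.026, 199.075] pointing down, gripper open.
Joint ranges: [-3, 3], [-0.9, 2.11], [0.09, 2.58], [-1.31, 4.45], [0.11, 2.69], [-2.54, 2.54]. Speed limits (rad/s): [2.39, 2.39, 3.01, 3.14, 3.14, 3.14].

### API

Orientations are given as a rotation vector (axis times angle).
In Python, from workcell import ctrl, cams gives the robot as it stands.
- The arm moves only by the tool move_arm, never from a script. Its argument "steps" is a list of rows, each a list of 3 entries, a list of its own where there are three numbers: the shift along the tool's x, y, z in units of 25 mm (1.0 is 25 mm), then the turn about the tool's z in units of 5 degrees (1.0 is 5 degrees), then the closure, from 0 (fully open) to 1 (shut). A call has 1 to 20 rows; each row shifts and turns the commanded pose from where the row before left it, along the tool's axes as they then stand; what a row does not reach is not made up. A row lasts 1/12 s, in which the tool goes at most 41.7 mm and 7.16 degrees, less where a joint would pass 70% of its speed; a pose out of reach is approached as far as the arm can. A call is refused whole if a number of a shift passes 1 or a number of a turn 1, either way. A call with a gripper value outside its range is refused whole. The fingers move at their own pace and stop on an object; the grip force is fixed at half the most. Time passes only in rows, so rows that do not move let the fingers close. It gives the time, the measured TCP pose, the force, the opening and the grip force at its end, in the units of the state.
- ctrl.get_obs(): the state, without advancing time (a new reading comes with each control period).
- cams.get_image(name): name is "scene" or "side" or "wrist"; returns a dict with "image" (384x512x3 uint8, red, green, blue), "camera_matrix" (3x3 intrinsics, pixels), "xyz" and "rotation" of the camera in the world; the wrist camera has in their place "mount" (4x4, takes a point from camera to tool coordinates, whose origin is the TCP and whose axes are the flange's). Camera axes: x right, y down, z forward; pixel columns grow to the right and rows downward; lengths in mm; the calibration is good to about 2 mm. The wrist camera is an equidistant fisheye: a pixel r from the principal point sees the ray r / f radians off the axis. A picture is of the moment at which its call begins: read the wrist's pose just before it. There is no depth.
- ctrl.close_job(): hands the job in; it is judged then, once.
Trained networks look in the newest picture that a camera, given by its name, has taken for a name from the list of things; names that differ only in an ending like _2 or _b are one class to them, and where a whole thing is asked for, a point or a joint stands for the part that bears it (a point fixed in the world has none). Each returns a list of dicts, best first, with "p" (0 to 1); they miss things now and then, are a little off and sometimes report something else, mostly with a low value. They report only what shows in the picture. A call takes as long as a camera call. They do not tell look-alikes from the thing itself.
- cams.boxes_of(camera, thing): "rect" ([centre column, centre row, width, height] in pixels, round what is visible of it).
- cams.cut_out(camera, thing): "pixels" (384x512 bool, what is visible of it) and "rect" ([centre column, centre row, width, height] in pixels, round what is visible of it).
The state is a dict: "t": time; "qpos": joint angles; "qvel": joint speeds; "joint_torque": joint torques, N m; "ee_pos": TCP position; "orientation": TCP orientation; "ft_force": force on the tool from outside, world axes, zero at the start; "moment": the same for the moment, N m; "width": finger opening in mm; "grasp_force": force on a finger pad.
Only numpy, scipy, OpenCV 4.12 (cv2) and the standard library are available. Lean on these libraries where they do the work, as an engineer would, in place of code of your own. Each camera call takes 0.05 s, during which the arm holds its last target. There are 200 camera calls.

## Working session

There is one attempt and no reset: what is moved stays moved. The work goes in short steps, Python scripts to look and compute and a tool call to move; the robot and the scene stay as the last step left them, time stands still between calls to the robot, and variables do not carry over. Pictures are saved under pics/ and viewed, at most 10 in all, crops included, and the job is handed in when it is done.

Besides the shell and the picture viewer there is one more tool, called after "Request:" by a JSON object that holds its "fn" and its "kwargs". move_arm: Moves the arm, as the interface text tells. Its arguments: {"type":"object","properties":{"steps":{"type":"array"}},"required":["steps"]}

```bash
mkdir -p pics
cat > h.py <<'E'
import numpy as np,cv2
from workcell import ctrl,cams
from scipy.spatial.transform import Rotation as R
def ray(c,px):
    K=c["camera_matrix"];d=np.linalg.inv(K)@[px[0],px[1],1]
    return np.array(c["xyz"]),np.array(c["rotation"])@d
def atz(c,px,z):
    o,d=ray(c,px);return o+d*(z-o[2])/d[2]
def proj(c,P):
    q=np.array(c["rotation"]).T@(np.array(P)-c["xyz"]);u=c["camera_matrix"]@q;return u[:2]/u[2]
E
python3 - <<'E'
from h import *
o=ctrl.get_obs();print(o["ee_pos"],o["orientation"],o["ft_force"],o["t"],R.from_rotvec(o["orientation"]).as_matrix().round(3).tolist())
for n in ["scene","side"]:
    c=cams.get_image(n);cv2.imwrite(f"pics/{n}0.png",c["image"][:,:,::-1])
    print(n,np.round(c["xyz"]),np.round(c["rotation"],3).tolist(),c["camera_matrix"].round(1).tolist())
    for t in ["balance","door_pull","pan","key_top","spool","lying_spool","small_bottle","candle"]:
        print(n,t,[(round(b["p"],2),np.round(b["rect"],1).tolist()) for b in cams.boxes_of(n,t)[:4]])
E
```

```text
[6.24413433e+02 1.56629448e-02 1.98320046e+02] [-2.22068952e+00 -2.22064926e+00  1.69981939e-03] [ 0.70645627 -0.6543192  -0.71557888] 0.0 [[0.0, 1.0, -0.002], [1.0, -0.0, 0.0], [0.0, -0.002, -1.0]]
scene [-188. -854.  822.] [-2.046, 0.705, -0.391] [[411.1, 0.0, 255.5], [0.0, 411.1, 191.0], [0.0, 0.0, 1.0]]
scene balance [(0.86, [254.8, 204.5, 73.5, 97.4])]
scene door_pull [(0.66, [253.8, 168.8, 52.6, 28.3])]
scene pan []
scene key_top [(0.36, [255.7, 228.3, 5.6, 2.8])]
scene spool [(0.74, [276.8, 267.1, 16.3, 16.5]), (0.67, [300.7, 276.3, 9.2, 20.4]), (0.57, [325.2, 268.2, 7.7, 16.5])]
scene lying_spool []
scene small_bottle [(0.53, [210.0, 160.3, 12.6, 26.0])]
scene candle [(0.92, [385.1, 280.2, 34.7, 46.8])]
side [ 323. -883. 1136.] [-2.433, 0.26, -0.081] [[468.6, 0.0, 253.2], [0.0, 468.6, 189.9], [0.0, 0.0, 1.0]]
side balance [(0.8, [259.0, 184.2, 72.2, 110.5])]
side door_pull [(0.63, [261.9, 151.4, 49.9, 37.9])]
side pan []
side key_top [(0.53, [236.2, 216.5, 12.3, 7.8])]
side spool [(0.74, [232.5, 265.7, 10.0, 13.2]), (0.59, [272.8, 287.6, 6.5, 13.9]), (0.45, [248.0, 287.9, 11.2, 19.9])]
side lying_spool [(0.5, [219.6, 138.3, 13.9, 5.7]), (0.26, [316.4, 329.1, 36.2, 47.1])]
side small_bottle [(0.64, [248.6, 107.9, 10.6, 25.4])]
side candle []
```

View pics/scene0.png

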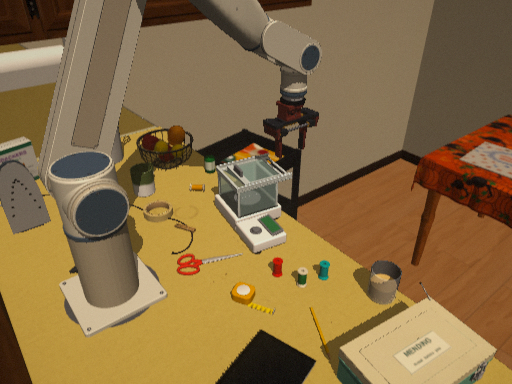

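View pics/side0.png

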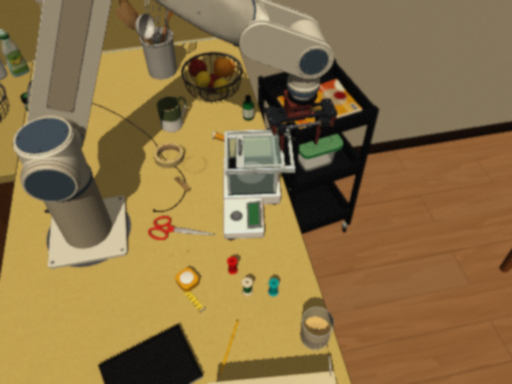

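Candidates for the spool (scene): red (277,267), white with green thread (302,277), turquoise (324,269); the orange one at (197,187) is the lying spool. I choose the white/green one, at (248,287) in the side view, and will check it in a crop. The pull appears near (250,150) in the side view.

```bash
cat > h.py <<'E'
import numpy as np,cv2
from workcell import ctrl,cams
from scipy.spatial.transform import Rotation as R
def ray(c,px):
    K=c["camera_matrix"];d=np.linalg.inv(K)@[px[0],px[1],1]
    return np.array(c["xyz"]),R.from_rotvec(c["rotation"]).as_matrix()@d
def atz(c,px,z):
    o,d=ray(c,px);return o+d*(z-o[2])/d[2]
def proj(c,P):
    q=R.from_rotvec(c["rotation"]).as_matrix().T@(np.array(P)-c["xyz"]);u=c["camera_matrix"]@q;return u[:2]/u[2]
E
python3 - <<'E'
from h import *
S=cams.get_image("scene")
D=cams.get_image("side")
if np.array(S["rotation"]).shape!=(3,): print("rot shape")
print("spool",atz(S,(301.5,276.5),25),atz(D,(248,287.5),25))
print("key side",atz(D,(236.2,216.5),52),"scene?",atz(S,(257,236),52))
s=S["image"][145:295,185:345];d=D["image"][95:305,185:325]
cv2.imwrite("pics/s1.png",cv2.resize(s[:,:,::-1],None,fx=5,fy=5,interpolation=cv2.INTER_CUBIC)[:600])
a=D["image"][120:245,190:310]
cv2.imwrite("pics/d1.png",cv2.resize(a[:,:,::-1],None,fx=4.8,fy=4.8,interpolation=cv2.INTER_CUBIC))
E
```

```text
spool [ 417.59342669 -289.40940188   25.        ] [ 421.72705094 -297.07068734   25.        ]
key side [431.63944561 -81.88304594  52.        ] scene? [ 409.58517564 -104.04069566   52.        ]
```

View pics/d1.png

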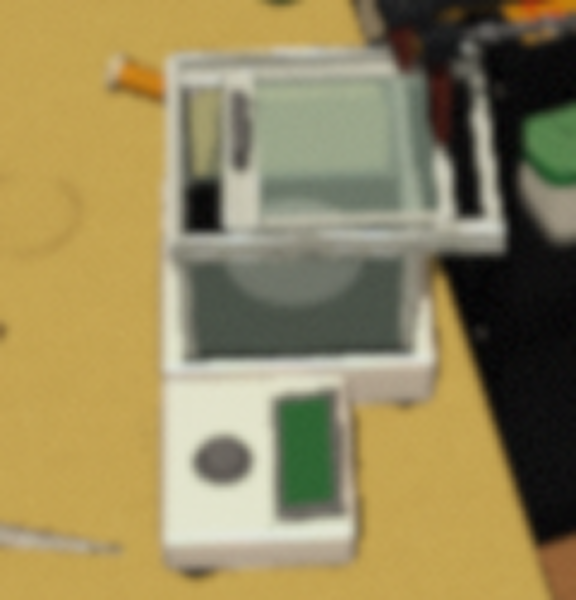

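```bash
python3 -c "
import cv2;a=cv2.imread('pics/s1.png');print(a.shape)"
```

```text
(600, 800, 3)
```

View pics/s1.png

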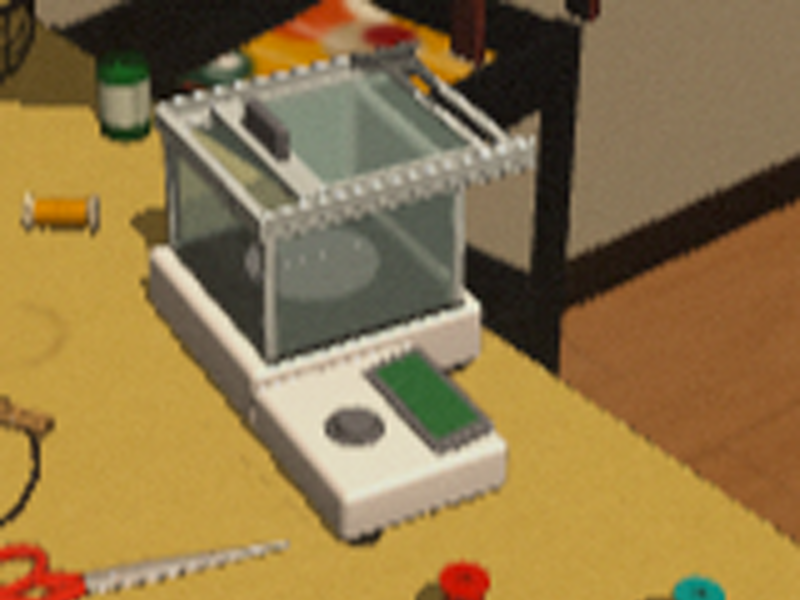

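The side crop shows an almost square-on balance: key at crop (222,459), pull (241,130), pan behind glass about (293,250). The scene crop agrees: key (355,427), pull top (267,115). Now I fit the balance pose.

```bash
cat > fit.py <<'E'
from h import *
from scipy.optimize import least_squares
S=cams.get_image("scene");ms=cams.cut_out("scene","spool")
D=cams.get_image("side");md=cams.cut_out("side","spool")
sc=lambda u,v:(u/5+185,v/5+145)
sd=lambda u,v:(u/4.8+190,v/4.8+120)
F=[(D,(-86,-207,42),sd(165,543)),(D,(30,-207,42),sd(353,538)),(D,(-86,-85,52),sd(163,372)),(D,(86,-85,52),sd(437,360)),
(S,(-86,-207,42),sc(343,500)),(S,(30,-207,42),sc(507,443)),(S,(-86,85,52),sc(152,250)),(S,(86,-85,52),sc(480,300)),
(S,"k",sc(355,425)),(D,"k",sd(222,457)),(S,"p",sc(267,115)),(D,"p",sd(238,130)),(D,(0,0,64),sd(293,252))]
def W(p,q):
    c,s=np.cos(p[2]),np.sin(p[2])
    return np.array([p[0]+c*q[0]-s*q[1],p[1]+s*q[0]+c*q[1],2+q[2]])
def res(p):
    r=[]
    for c,q,px in F:
        if q=="k":q=(p[3],-150.5,50)
        elif q=="p":q=(p[4],0,183)
        r.append(proj(c,W(p,q))-px)
    return np.ravel(r)
f=least_squares(res,[510,50,0,-50,-20],loss="soft_l1",x_scale=[10,10,.1,10,10]);p=f.x
print(p.round(3),np.degrees(p[2]));print(res(p).reshape(-1,2).round(1).tolist())
print("key",W(p,(p[3],-150.5,50)),"pull",W(p,(p[4],0,183)))
for M,c in((ms,S),(md,D)):
    for m in M: 
        ys,xs=np.nonzero(m["pixels"]);px=(xs.mean(),ys.mean());print(round(m["p"],2),np.round(px,1),c["image"][int(px[1]),int(px[0])],atz(c,px,25).round(1))
b=[min(M,key=lambda m:abs(m["rect"][0]-u)) for M,u in((ms,301),(md,248))]
g=least_squares(lambda x:np.ravel([proj(c,x)-[np.mean(np.nonzero(m["pixels"])[1]),np.mean(np.nonzero(m["pixels"])[0])] for c,m in((S,b[0]),(D,b[1]))]),[420,-293,25]);print("tri",g.x,g.fun)
a=S["image"][250:300,260:340];cv2.imwrite("pics/sp.png",cv2.resize(a[:,:,::-1],None,fx=7,fy=7,interpolation=cv2.INTER_CUBIC))
E
python3 fit.py
```

```text
[ 5.05522e+02  6.35810e+01 -1.77000e-01 -4.94920e+01 -3.26070e+01] -10.121998924031468
[[-1.7, -0.0], [0.3, -0.3], [-1.1, -0.2], [-0.3, 0.4], [1.1, 0.1], [2.1, -0.1], [-0.5, -1.0], [2.5, 0.7], [0.6, -1.2], [-0.9, -0.3], [0.7, -0.1], [-0.6, -2.0], [-0.1, -0.1]]
key [430.35095365 -75.87839932  52.        ] pull [473.42293307  69.31169926 185.        ]
0.64 [277.1 266. ] [149  22   2] [ 392.2 -217.3   25. ]
0.59 [323.6 269.1] [28 97 82] [ 486.1 -306.2   25. ]
0.45 [301.4 275.7] [58 77 40] [ 419.6 -287.1   25. ]
0.62 [247.2 285.9] [212 192 151] [ 420.7 -292.1   25. ]
0.57 [273.3 286.7] [ 13 145 128] [ 487.4 -309.    25. ]
0.5 [232.2 264.2] [188  17  11] [ 393.8 -218.7   25. ]
tri [ 420.37894209 -288.94550215   23.66384629] [ 0.64730595  0.60869038 -0.35667624 -0.79251615]
```

View pics/sp.png

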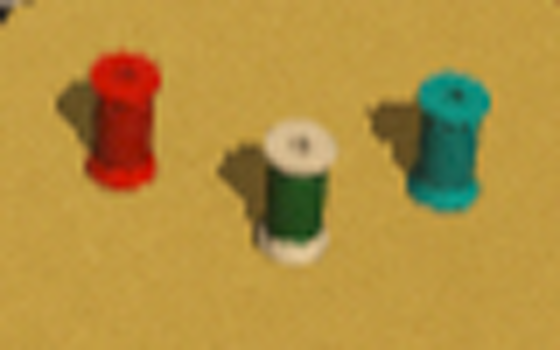

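Crop: red (125,120), white/green (300,190), turquoise (450,140). The white/green one is the spool, at about (420,-290). Next I raise the tool, move over the front of the balance and turn -80°, which sets tool x to the balance's -x and tool y to its +y.

Request:
{"fn": "move_arm", "kwargs": {"steps": [[[0.25, -0.925, -0.4], 0, 1], [[0.25, -0.925, -0.4], 0, 1], [[0.25, -0.925, -0.4], 0, 1], [[0.25, -0.925, -0.4], 0, 1], [[0.25, -0.925, -0.4], 0, 1], [[0.25, -0.925, -0.4], 0, 1], [[0.25, -0.925, 0], 0, 1], [[0.25, -0.925, 0], 0, 1], [[0, 0, 0], -1, 1], [[0, 0, 0], -1, 1], [[0, 0, 0], -1, 1], [[0, 0, 0], -1, 1], [[0, 0, 0], -1, 1], [[0, 0, 0], -1, 1], [[0, 0, 0], -1, 1], [[0, 0, 0], -1, 1], [[0, 0, 0], -1, 1], [[0, 0, 0], -1, 1], [[0, 0, 0], -1, 1], [[0, 0, 0], -1, 1]]}}

```text
t: 2.87
ee_pos: [440.0, 50.0, 259.2]
orientation: [0.807, 3.036, 0.0]
ft_force: [0.2, -0.2, 0.1]
width: 0.6
grasp_force: 0.0
```

Request:
{"fn": "move_arm", "kwargs": {"steps": [[[0, 0, 0], -1, 1], [[0, 0, 0], -1, 1], [[0, 0, 0], -1, 1], [[0, 0, 0], -1, 1], [[0, 0, 0], 0, 1]]}}

```text
t: 3.28
ee_pos: [440.0, 50.0, 259.2]
orientation: [0.269, 3.13, 0.0]
ft_force: [0.2, 0.5, -0.4]
width: 0.5
grasp_force: 0.0
```

Run:
```python
from h import *
o=ctrl.get_obs();c=cams.get_image("wrist")
print(o["t"],o["ee_pos"],o["orientation"],o["qpos"],o["ft_force"]);print(c["mount"],c["camera_matrix"])
np.savez("w1.npz",img=c["image"],pos=o["ee_pos"],ori=o["orientation"])
im=c["image"][:,:,::-1].copy()
cv2.imwrite("pics/w1.png",cv2.resize(im,None,fx=1.5,fy=1.5,interpolation=cv2.INTER_CUBIC))
for t in["door_pull","key_top","pan","balance"]:print(t,[(round(b["p"],2),np.round(b["rect"],1).tolist()) for b in cams.boxes_of("wrist",t)[:3]])
```

```text
3.2833 [440.00208085  50.01097116 259.18710204] [2.68991181e-01 3.12979226e+00 3.95841508e-05] [ 8.63146511e-02  7.16584526e-02  1.95143386e+00 -2.23394044e-05
  1.11823752e+00 -1.31300252e+00] [ 0.24471071  0.49933067 -0.38231649]
[[-9.32634967e-04 -9.70647596e-01 -2.40504418e-01  6.45569340e+01]
 [ 9.99999540e-01 -8.51109044e-04 -4.42850870e-04  9.76261761e-01]
 [ 2.25156647e-04 -2.40504720e-01  9.70647943e-01 -1.85478086e+02]
 [ 0.00000000e+00  0.00000000e+00  0.00000000e+00  1.00000000e+00]] [[297.31863964   0.         256.23891645]
 [  0.         297.31863964 186.33981123]
 [  0.           0.           1.        ]]
door_pull [(0.71, [409.6, 136.8, 30.4, 32.9]), (0.59, [284.9, 255.3, 131.6, 112.6])]
key_top [(0.72, [170.4, 173.4, 18.5, 18.1])]
pan [(0.94, [280.5, 187.0, 62.4, 24.6])]
balance [(0.93, [249.8, 230.3, 229.3, 180.1])]
```

View pics/w1.png

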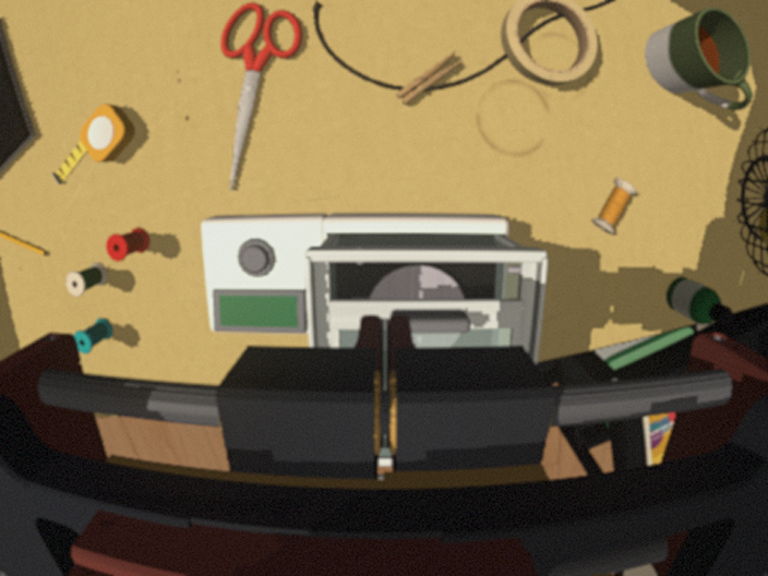

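The wrist view shows the balance square to the tool: key at (256,257) of the 1.5x picture, console front-right corner (203,221), pull (410–471, 310–332) partly hidden by the finger, pan behind the front bar.

```bash
cat >> h.py <<'E'
M=np.array([[-9.32634967e-04,-9.70647596e-01,-2.40504418e-01,64.5569340],[9.99999540e-01,-8.51109044e-04,-4.42850870e-04,.976261761],[2.25156647e-04,-2.40504720e-01,9.70647943e-01,-185.478086]])
def wz(px,z,pos,ori):
    "wrist pixel -> world at height z"
    d=(np.array(px)-[256.239,186.340])/297.3186;t=np.hypot(*d)
    v=np.r_[np.sin(t)*d/t,np.cos(t)];Q=R.from_rotvec(ori).as_matrix()
    o=Q@M[:,3]+pos;w=Q@M[:,:3]@v;return o+w*(z-o[2])/w[2]
E
python3 - <<'E'
from h import *
n=np.load("w1.npz");P=n["pos"];O=n["ori"];Q=R.from_rotvec(O).as_matrix()
f=lambda u,v,z:wz((u/1.5,v/1.5),z,P,O)
for nm,u,v,z in[("key",256,257,52),("con FR",203,221,44),("con FL@box",323,217,44),("box FL",507,217,54),("con RR",211,331,44),("hood FL top",545,254,166),("hood FR top",308,251,166),("pull right top front",471,318,187),("pull bottom right",471,332,163),("pull mid top",440,311,187),("pan left edge",370,300,66),("pan right edge",466,300,66),("pan front",418,265,66),("spool top",78,284,50),("bottle cap",680,297,96)]:
    w=f(u,v,z);print(nm,w.round(1),"rel tool",(Q.T@(w-P)/25).round(2))
E
```

```text
key [431.1 -67.7  52. ] rel tool [-0.45 -4.7   8.29]
con FR [ 388.1 -115.6   44. ] rel tool [ 0.92 -6.88  8.61]
con FL@box [4.074e+02 1.000e-01 4.400e+01] rel tool [ 0.95 -2.19  8.61]
box FL [433.8 164.   54. ] rel tool [1.02 4.45 8.21]
con RR [ 497.2 -136.9   44. ] rel tool [-3.53 -6.98  8.61]
hood FL top [445.7 158.2 166. ] rel tool [0.51 4.3  3.73]
hood FR top [417.7   5.1 166. ] rel tool [ 0.57 -1.92  3.73]
pull right top front [472.8  99.5 187. ] rel tool [-0.95  2.17  2.89]
pull bottom right [491.8 101.9 163. ] rel tool [-1.69  2.4   3.85]
pull mid top [464.8  81.  187. ] rel tool [-0.76  1.39  2.89]
pan left edge [485.3  30.1  66. ] rel tool [-1.92 -0.48  7.73]
pan right edge [500.2 114.6  66. ] rel tool [-1.93  2.96  7.73]
pan front [461.2  76.9  66. ] rel tool [-0.65  1.2   7.73]
spool top [ 420.5 -285.3   50. ] rel tool [ -1.52 -13.35   8.37]
bottle cap [527.4 323.8  96. ] rel tool [-1.58 11.39  6.53]
```

Two independent fits put the pan at about (505.5, 69.5), yaw about -9.9°, and the pull near local x -33, so the door is about 27 mm open. I descend in front of the pull.

Request:
{"fn": "move_arm", "kwargs": {"steps": [[[0.2, 0.6, 0], 0, 1], [[0.2, 0.6, 0], 0, 1], [[0, 0, 0.8], 0, 1], [[0, 0, 0.8], 0, 1], [[0, 0, 0.8], 0, 1], [[0, 0, 0.5], 0, 1], [[0, 0, 0.3], 0, 1], [[0, 0, 0.2], 0, 1], [[0, 0, 0], 0, 1]]}}

```text
t: 4.28
ee_pos: [435.0, 81.2, 173.5]
orientation: [-0.275, -3.128, 0.0]
ft_force: [-0.0, -0.3, 0.1]
width: 0.6
grasp_force: 0.0
```

Run:
```python
from h import *
o=ctrl.get_obs();c=cams.get_image("wrist")
print(o["ee_pos"],o["ft_force"])
im=c["image"][140:300,180:380,::-1]
cv2.imwrite("pics/w2.png",cv2.resize(im,None,fx=3,fy=3,interpolation=cv2.INTER_CUBIC))
print([(round(b["p"],2),np.round(b["rect"],1).tolist()) for b in cams.boxes_of("wrist","door_pull")[:3]])
```

```text
[435.04810407  81.24922513 173.51583171] [-0.01975426 -0.31315386  0.10905508]
[(0.71, [257.3, 304.2, 9.2, 28.1])]
```

View pics/w2.png

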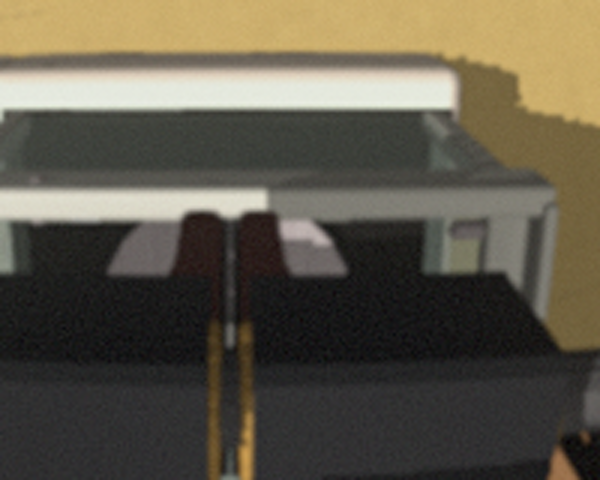

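The picture shows the shut fingers just behind the hood's front bar, centred on the pan. Now I push the pull back gently.

Request:
{"fn": "move_arm", "kwargs": {"steps": [[[-0.3, 0, 0], 0, 1], [[-0.3, 0, 0], 0, 1], [[-0.2, 0, 0], 0, 1], [[-0.2, 0, 0], 0, 1], [[-0.2, 0, 0], 0, 1], [[-0.2, 0, 0], 0, 1], [[-0.3, 0, 0], 0, 1], [[-0.3, 0, 0], 0, 1]]}}

```text
t: 5.05
ee_pos: [485.2, 72.5, 174.1]
orientation: [-0.274, -3.13, 0.0]
ft_force: [-0.6, 0.5, -0.2]
width: 0.3
grasp_force: 0.0
```

Request:
{"fn": "move_arm", "kwargs": {"steps": [[[-0.3, 0, 0], 0, 1], [[-0.3, 0, 0], 0, 1], [[-0.3, 0, 0], 0, 1], [[-0.3, 0, 0], 0, 1], [[-0.3, 0, 0], 0, 1], [[-0.3, 0, 0], 0, 1], [[-0.3, 0, 0], 0, 1]]}}

```text
t: 5.63
ee_pos: [537.0, 63.4, 174.0]
orientation: [-0.274, -3.13, 0.0]
ft_force: [-0.0, -0.8, 0.6]
width: 0.7
grasp_force: 0.0
```

Request:
{"fn": "move_arm", "kwargs": {"steps": [[[-0.2, 0, 0], 0, 1], [[-0.15, 0, 0], 0, 1], [[-0.15, 0, 0], 0, 1], [[-0.1, 0, 0], 0, 1]]}}

```text
t: 5.97
ee_pos: [551.4, 60.8, 174.0]
orientation: [-0.274, -3.13, -0.0]
ft_force: [0.5, -0.2, -0.3]
width: 0.6
grasp_force: 0.0
```

Request:
{"fn": "move_arm", "kwargs": {"steps": [[[0.4, 0, -0.2], 0, 1], [[0.6, 0, -0.8], 0, 1], [[0.8, 0, -0.9], 0, 1], [[0.8, -0.4, -0.9], 0, 0.4], [[0.8, -0.4, -0.9], 0, 0.4], [[0.6, -0.4, -0.4], 0, 0.4], [[0.3, -0.2, 0], 0, 0.4], [[0, 0, 0], 0, 0.4]]}}

```text
t: 6.63
ee_pos: [437.3, 44.8, 277.0]
orientation: [0.274, 3.129, 0.0]
ft_force: [0.7, 0.7, -0.4]
width: 30.4
grasp_force: 0.0
```

Run:
```python
from h import *
o=ctrl.get_obs();c=cams.get_image("wrist");P=o["ee_pos"];O=o["orientation"]
print(o["t"],P,O,o["width"])
cv2.imwrite("pics/w3.png",cv2.resize(c["image"][:,:,::-1],None,fx=1.5,fy=1.5,interpolation=cv2.INTER_CUBIC))
for t,z in[("door_pull",185),("key_top",52),("pan",66),("spool",50)]:
  for b in cams.boxes_of("wrist",t)[:4]:
    r=b["rect"];print(t,round(b["p"],2),np.round(r,1),wz(r[:2],z,P,O).round(1))
```

```text
6.6333 [437.32380352  44.78698748 276.98000572] [2.74268020e-01 3.12868000e+00 2.05306918e-04] 30.404114069107287
door_pull 0.8 [289.6 248.9 121.9 107.4] [513.4  67.2 185. ]
key_top 0.79 [177.9 169.7  14.7  17.6] [430.3 -67.4  52. ]
pan 0.79 [283.5 186.6  56.7  23.1] [477.8  76.6  66. ]
spool 0.78 [ 93.6 166.1  28.2  18.2] [ 398.1 -205.8   50. ]
spool 0.71 [ 74.5 222.7  28.1  24.8] [ 483.5 -277.9   50. ]
spool 0.67 [ 64.2 184.4  26.9  28.5] [ 415.5 -275.2   50. ]
```

View pics/w3.png

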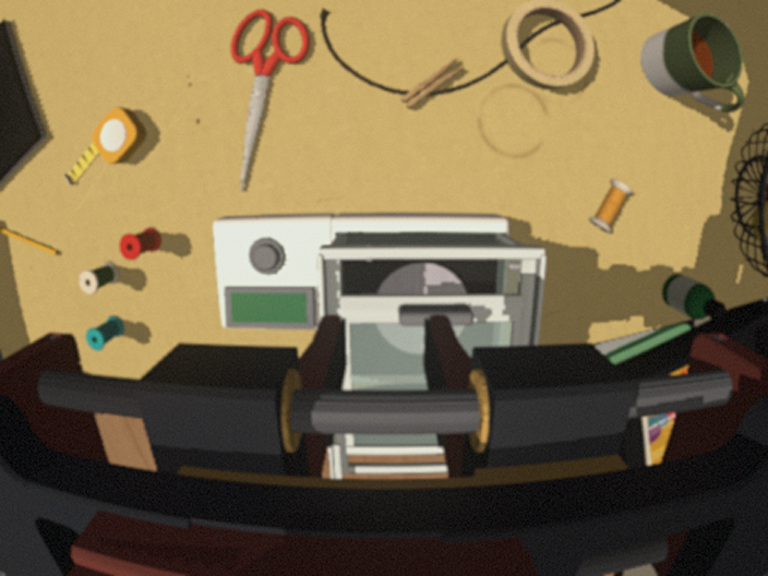

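The pull shows at (400–470, 303–325), apparently where it was before the push, with the pan partly visible in front. I'll compare the outside cameras before and after.

Run:
```python
from h import *
o=ctrl.get_obs()
out=[]
for n,(y,x) in(("scene",(150,210)),("side",(120,215))):
    c=cams.get_image(n);a=cv2.imread(f"pics/{n}0.png")
    b=c["image"][:,:,::-1]
    s=np.s_[y:y+60,x:x+80]
    out.append(np.hstack([cv2.resize(v[s],None,fx=5,fy=5,interpolation=cv2.INTER_CUBIC) for v in(a,b)]))
cv2.imwrite("pics/cmp.png",np.vstack(out))
P=o["ee_pos"];O=o["orientation"];Q=R.from_rotvec(O).as_matrix()
n=np.load("w1.npz")
for z in(163,187):
  print(z,[wz((u/1.5,v/1.5),z,P,O).round(1).tolist() for u,v in((400,305),(470,305),(435,325))],[wz((u/1.5,v/1.5),z,n["pos"],n["ori"]).round(1).tolist() for u,v in((471,311),(440,332))])
```

```text
163 [[468.5, 52.1, 163.0], [477.4, 101.0, 163.0], [487.7, 74.2, 163.0]] [[476.8, 103.6, 163.0], [487.9, 80.8, 163.0]]
187 [[461.1, 52.5, 187.0], [469.3, 97.5, 187.0], [478.7, 72.8, 187.0]] [[468.2, 100.0, 187.0], [478.4, 79.2, 187.0]]
```

View pics/cmp.png

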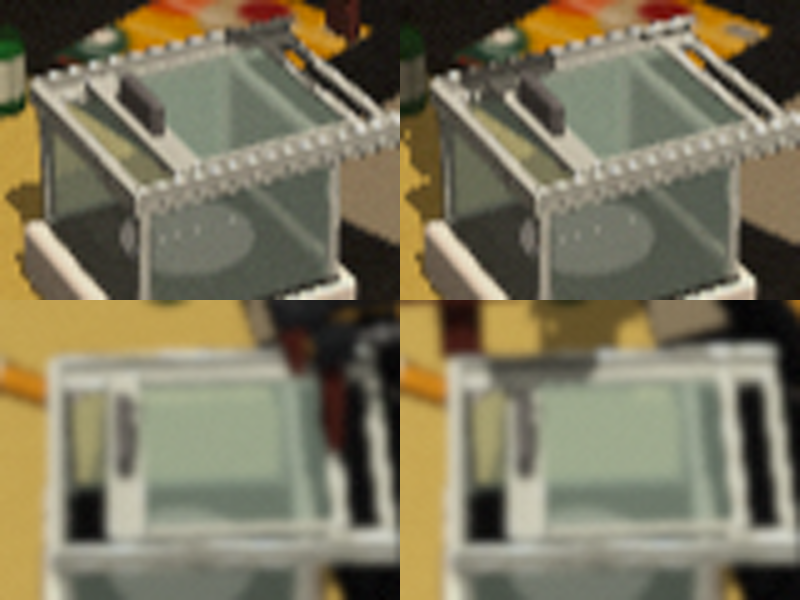

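Both cameras show the door unmoved, and the balance too, so the shut fingers went over or past the rib without contact. I triangulate the rib and the fingertips to find the height error.

Run:
```python
from h import *
S=cams.get_image("scene");D=cams.get_image("side");o=ctrl.get_obs();n=np.load("w1.npz")
def wr(u,v,P,O):
    a=wz((u,v),187,P,O);b=wz((u,v),100,P,O);return a,b-a
def tri(rays):
    A=0;B=0
    for q,d in rays:
        d=d/np.linalg.norm(d);p=np.eye(3)-np.outer(d,d);A=A+p;B=B+p@q
    x=np.linalg.solve(A,B);return x,[round(np.linalg.norm(np.cross(x-q,d/np.linalg.norm(d))),1) for q,d in rays]
P=o["ee_pos"];O=o["orientation"]
# rib top middle: scene crop(cmp) x5 off(210,150); side off (215,120)
rs=ray(S,(210+(122+162)/10,150+(80+106)/10)); rd=ray(D,(215+124/5,120+(395+475)/10-60))
w3=wr(435/1.5,318/1.5,P,O); w1=wr(435/1.5,322/1.5,n["pos"],n["ori"])
print("rib",tri([rs,rd]),tri([rs,rd,w3]))
# hood near top corner check (FR top): scene (143,205)cmp, side (50,555)
print("hood FR",tri([ray(S,(210+143/5,150+200/5)),ray(D,(215+55/5,120+(550-300)/5))]),tri([ray(S,(210+143/5,150+200/5)),ray(D,(215+55/5,120+(550-300)/5)),wr(326/1.5,254/1.5,P,O)]))
print("key",tri([ray(S,(256,230.2)),ray(D,(236.3,215.4)),wr(177.9,169.7,P,O)]))
print("spool top",tri([ray(S,(260+300/7,250+146/7)),wr(90/1.5,284/1.5,P,O)]))
print("TCP proj scene",proj(S,P),"side",proj(D,P))
for nm,c in(("scene",S),("side",D)):
    u,v=proj(c,P).astype(int);a=c["image"][max(v-30,0):v+30,u-40:u+40]
    np.save(f"{nm}tip.npy",a)
    cv2.imwrite(f"pics/{nm}tip.png",cv2.drawMarker(cv2.resize(a[:,:,::-1],None,fx=5,fy=5,interpolation=cv2.INTER_CUBIC),(200,int((v-max(v-30,0))*5)),(0,0,255),0,10,1))
a=[cv2.imread(f"pics/{k}tip.png") for k in("scene","side")];h=min(x.shape[0] for x in a);print([x.shape for x in a])
cv2.imwrite("pics/tips.png",np.hstack([x[:h] for x in a]))
```

```text
rib (array([474.28696033,  70.67087753, 179.20727886]), [np.float64(3.0), np.float64(3.0)]) (array([476.11677717,  73.61908626, 177.12353963]), [np.float64(2.9), np.float64(3.4), np.float64(1.3)])
hood FR (array([423.95713092,   7.35978222, 154.23643697]), [np.float64(1.9), np.float64(1.9)]) (array([424.34815009,   7.08206262, 154.48756165]), [np.float64(1.8), np.float64(2.1), np.float64(0.9)])
key (array([433.30884508, -69.85160866,  41.26143821]), [np.float64(0.4), np.float64(0.5), np.float64(0.2)])
spool top (array([ 422.63073086, -289.92939616,   44.33289379]), [np.float64(1.8), np.float64(1.8)])
TCP proj scene [234.00149536 147.66908436] side [227.08614304 128.96435996]
[(300, 400, 3), (300, 400, 3)]
```

View pics/tips.png

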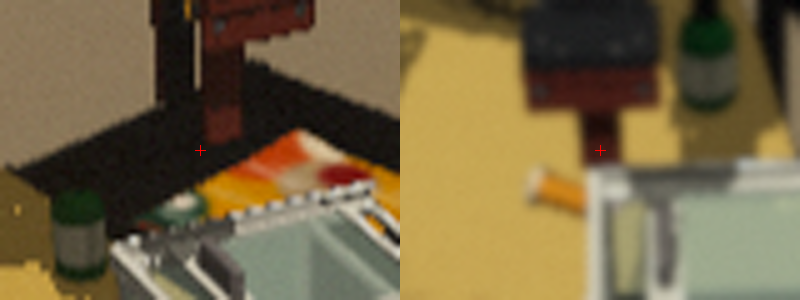

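The crop shows the near fingertip ending around (225,142) left and (600,165) right, higher than expected from the marker. The triangulated heights also all come out about 10 mm low, so I check the tip and the worktop level numerically.

Run:
```python
from h import *
S=cams.get_image("scene");D=cams.get_image("side");o=ctrl.get_obs()
P=o["ee_pos"];O=o["orientation"];Q=R.from_rotvec(O).as_matrix()
for nm,c in(("scene",S),("side",D)):
    u,v=proj(c,P).astype(int)
    for dz in(0,-15):print(nm,dz,[np.round((proj(c,P+Q@[x,y,dz])-[u-40,v-30])*5).tolist() for x in(-10,10) for y in(-15.2,-28.7)])
def wr(u,v):
    a=wz((u,v),187,P,O);b=wz((u,v),0,P,O);return a,b-a
def tri(rays):
    A=0;B=0
    for q,d in rays:
        d=d/np.linalg.norm(d);p=np.eye(3)-np.outer(d,d);A=A+p;B=B+p@q
    x=np.linalg.solve(A,B);return x.round(1),[round(float(np.linalg.norm(np.cross(x-q,d/np.linalg.norm(d)))),1) for q,d in rays]
sc,sd,w=(240,254.5),(214,234.5),(243/1.5,188/1.5)
print("scissor tip",tri([ray(S,sc),ray(D,sd)]),tri([ray(S,sc),ray(D,sd),wr(*w)]),tri([ray(S,sc),wr(*w)]))
# balance bottom: per-camera positions at z=0 of scissors tip
print(atz(S,sc,0),atz(D,sd,0),wz(w,0,P,O))
# network centroids of things in all 3 cams: triangulate
for t in("spool","key_top","small_bottle","candle","lying_spool"):
    r=[]
    for n in("scene","side","wrist"):
        cams.get_image(n);L=cams.boxes_of(n,t)
        print(t,n,[np.round(b["rect"],1).tolist() for b in L[:3]])
```

```text
scene 0 [[231.0, 160.0], [242.0, 169.0], [201.0, 167.0], [211.0, 176.0]]
scene -15 [[231.0, 137.0], [241.0, 146.0], [200.0, 144.0], [210.0, 153.0]]
side 0 [[219.0, 174.0], [219.0, 191.0], [181.0, 175.0], [181.0, 192.0]]
side -15 [[218.0, 153.0], [218.0, 170.0], [180.0, 154.0], [180.0, 171.0]]
scissor tip (array([361. , -85.5,  -8.8]), [2.0, 2.0]) (array([360.4, -91.8,  -1.8]), [4.5, 1.2, 3.5]) (array([359.8, -91.6,  -1. ]), [4.0, 4.0])
[355.28801213 -91.11664449   0.        ] [361.21498797 -93.94924728   0.        ] [363.26454487 -93.32534766   0.        ]
spool scene [[277.1, 266.5, 11.1, 16.4], [301.8, 276.5, 13.4, 18.7], [324.8, 270.6, 11.7, 20.4]]
spool side [[250.8, 286.7, 12.1, 17.0], [272.9, 287.6, 8.4, 15.9]]
spool wrist [[93.7, 164.4, 27.5, 24.9], [63.2, 182.2, 30.5, 24.0], [70.2, 221.1, 30.1, 23.2]]
key_top scene []
key_top side [[248.6, 107.6, 16.3, 25.2], [237.6, 215.7, 12.1, 8.4]]
key_top wrist [[178.8, 168.6, 12.7, 14.6]]
small_bottle scene [[209.9, 162.2, 9.6, 24.3]]
small_bottle side [[249.2, 105.8, 14.5, 27.9]]
small_bottle wrist [[462.3, 195.1, 42.4, 29.6]]
candle scene [[384.1, 281.5, 38.3, 47.3]]
candle side [[317.8, 327.3, 33.1, 43.8]]
candle wrist [[178.7, 171.0, 19.8, 18.6]]
lying_spool scene [[197.6, 188.4, 14.6, 4.9], [382.9, 280.5, 35.7, 44.2], [254.4, 203.1, 76.4, 96.2]]
lying_spool side [[220.8, 135.3, 13.5, 6.5]]
lying_spool wrist []
```

The evidence is consistent: relative to what the cameras see, the fingertips end about 16 mm short of the reported TCP, and the scene sits about 10 mm lower. The push therefore passed over the rib. Reported z ≈ 150 should put the tips at mid rib, so I go down in steps, feeling the force.

Request:
{"fn": "move_arm", "kwargs": {"steps": [[[0.1, 0.5, 0], 0, 1], [[0.1, 0.5, 0.4], 0, 1], [[0.1, 0.4, 0.8], 0, 1], [[0, 0, 0.9], 0, 1], [[0, 0, 0.9], 0, 1], [[0, 0, 0.7], 0, 1], [[0, 0, 0.4], 0, 1], [[0, 0, 0.3], 0, 1], [[0, 0, 0.2], 0, 1], [[0, 0, 0.2], 0, 1], [[0, 0, 0.2], 0, 1], [[0, 0, 0.1], 0, 1], [[0, 0, 0], 0, 1]]}}

```text
t: 9.77
ee_pos: [437.8, 80.8, 148.9]
orientation: [-0.274, -3.13, 0.0]
ft_force: [-0.0, -0.1, 0.1]
width: 0.2
grasp_force: 0.0
```

Request:
{"fn": "move_arm", "kwargs": {"steps": [[[-0.2, 0, 0], 0, 1], [[-0.2, 0, 0], 0, 1], [[-0.2, 0, 0], 0, 1], [[-0.2, 0, 0], 0, 1], [[-0.2, 0, 0], 0, 1], [[-0.2, 0, 0], 0, 1], [[-0.2, 0, 0], 0, 1], [[-0.2, 0, 0], 0, 1]]}}

```text
t: 10.43
ee_pos: [477.6, 73.9, 149.1]
orientation: [-0.274, -3.129, -0.0]
ft_force: [-0.5, 1.3, 1.5]
width: 0.6
grasp_force: 0.9
```

Run:
```python
from h import *
c=cams.get_image("side");a=cv2.imread("pics/side0.png")[:,:,::-1]
s=np.s_[144:146,212:262]
g=lambda i:i[134:156,212:275].mean((0,2)).round().astype(int).tolist()
print(g(a));print(g(c["image"]))
```

```text
[145, 144, 142, 139, 137, 136, 135, 134, 134, 134, 135, 144, 165, 183, 177, 147, 119, 119, 136, 146, 146, 144, 138, 135, 146, 155, 139, 121, 119, 132, 150, 156, 156, 155, 155, 155, 155, 155, 155, 155, 155, 155, 155, 155, 155, 154, 154, 154, 154, 154, 154, 155, 155, 155, 154, 154, 153, 151, 147, 143, 143, 143, 136]
[147, 145, 143, 141, 139, 138, 137, 136, 136, 136, 137, 145, 167, 185, 177, 139, 90, 65, 70, 78, 76, 72, 68, 65, 62, 58, 56, 55, 55, 56, 58, 62, 63, 58, 51, 53, 65, 78, 86, 92, 109, 129, 141, 145, 146, 147, 150, 153, 155, 155, 155, 156, 156, 156, 156, 156, 155, 153, 149, 146, 148, 152, 147]
```

Contact shows now (grip 0.9 N, small forces). I continue pushing.

Request:
{"fn": "move_arm", "kwargs": {"steps": [[[-0.3, 0, 0], 0, 1], [[-0.3, 0, 0], 0, 1], [[-0.3, 0, 0], 0, 1], [[-0.3, 0, 0], 0, 1], [[-0.3, 0, 0], 0, 1]]}}

```text
t: 10.9
ee_pos: [514.8, 67.2, 148.9]
orientation: [-0.274, -3.129, 0.0]
ft_force: [-1.9, 0.7, -1.1]
width: 0.5
grasp_force: 1.0
```

Request:
{"fn": "move_arm", "kwargs": {"steps": [[[-0.3, 0, 0], 0, 1], [[-0.3, 0, 0], 0, 1], [[-0.3, 0, 0], 0, 1], [[-0.2, 0, 0], 0, 1], [[-0.2, 0, 0], 0, 1]]}}

```text
t: 11.32
ee_pos: [546.8, 61.6, 149.1]
orientation: [0.274, 3.129, 0.0]
ft_force: [-1.2, 0.5, -1.3]
width: 0.5
grasp_force: 0.9
```

Run:
```python
from h import *
c=cams.get_image("side");D=c
g=lambda i:i[134:156,212:300].mean((0,2)).round().astype(int).tolist()
print(g(c["image"]));print(proj(c,ctrl.get_obs()["ee_pos"]))
print([(round(b["p"],2),np.round(b["rect"],1).tolist()) for b in cams.boxes_of("side","door_pull")[:3]])
c=cams.get_image("wrist");print([(t,round(b["p"],2),np.round(b["rect"],1).tolist()) for t in("pan","key_top","balance") for b in cams.boxes_of("wrist",t)[:2]],ctrl.get_obs()["ee_pos"])
```

```text
[145, 143, 141, 138, 136, 135, 135, 134, 134, 134, 135, 143, 164, 183, 176, 147, 118, 119, 136, 145, 146, 143, 138, 130, 126, 124, 124, 124, 125, 125, 125, 125, 124, 124, 123, 122, 121, 121, 121, 121, 120, 116, 102, 81, 67, 64, 64, 64, 63, 61, 59, 57, 56, 56, 58, 62, 65, 63, 55, 53, 60, 72, 80, 77, 70, 66, 70, 81, 94, 103, 107, 108, 108, 108, 109, 114, 125, 139, 143, 134, 119, 109, 105, 104, 104, 104, 104, 104]
[264.76498562 151.64165139]
[(0.6, [292.4, 150.5, 51.1, 37.0])]
[('pan', 0.89, [258.1, 137.0, 94.6, 96.4]), ('key_top', 0.75, [110.6, 96.1, 23.6, 24.0]), ('balance', 0.75, [495.6, 145.7, 32.7, 31.7]), ('balance', 0.7, [229.7, 169.8, 315.8, 293.7])] [546.28000889  61.77405031 149.30336529]
```

The door is opening: the detected door box moved +30 px and the whole pan is visible. I push a last bit, then raise and measure the pan and the spool.

Request:
{"fn": "move_arm", "kwargs": {"steps": [[[-0.15, 0, 0], 0, 1], [[-0.15, 0, 0], 0, 1], [[0.3, 0, 0], 0, 1], [[0.3, 0, -0.5], 0, 1], [[0.3, 0, -0.9], 0, 1], [[0.4, 0, -0.9], 0, 1], [[0.6, 0, -0.9], 0, 1], [[0.8, 0, -0.9], 0, 1], [[0.8, 0, -0.6], 0, 1], [[0.4, 0, 0], 0, 1], [[0, 0, 0], 0, 1]]}}

```text
t: 12.53
ee_pos: [456.0, 77.7, 266.9]
orientation: [0.273, 3.128, 0.001]
ft_force: [-0.2, 0.7, 0.2]
width: 0.5
grasp_force: 0.0
```

```bash
cat > m.py <<'E'
from h import *
def wr(u,v,P,O):
    a=wz((u,v),187,P,O);b=wz((u,v),0,P,O);return a,b-a
def tri(rays):
    A=0;B=0
    for q,d in rays:
        d=d/np.linalg.norm(d);p=np.eye(3)-np.outer(d,d);A=A+p;B=B+p@q
    x=np.linalg.solve(A,B);return x.round(1),[round(float(np.linalg.norm(np.cross(x-q,d/np.linalg.norm(d)))),1) for q,d in rays]
E
python3 - <<'E'
from m import *
o=ctrl.get_obs();c=cams.get_image("wrist");P=o["ee_pos"];O=o["orientation"];print(o["t"],P,O)
Pa=np.array([546.28,61.77,149.3]);Oa=np.array([.274,3.129,0])
for t in("pan","key_top","spool"):
  L=cams.cut_out("wrist",t)[:3]
  for b in L:
    r=b["rect"];ys,xs=np.nonzero(b["pixels"]);px=(xs.mean(),ys.mean())
    print(t,round(b["p"],2),np.round(r,1),np.round(px,1),[wz(r[:2],z,P,O).round(1).tolist() for z in(40,50,66)])
    if t=="pan":print(" first",[wz((258.1,137),z,Pa,Oa).round(1).tolist() for z in(50,58,66)],tri([wr(258.1,137,Pa,Oa),wr(*r[:2],P,O)]))
    if t=="key_top":print(" tri",tri([wr(110.6,96.1,Pa,Oa),wr(*r[:2],P,O)]))
E
```

```text
12.5333 [456.04125951  77.66242355 266.91389576] [2.72579110e-01 3.12846074e+00 5.10866676e-04]
pan 0.6 [258.8 194.9  65.4  58.4] [255.2 193.8] [[506.7, 73.4, 40.0], [503.9, 73.8, 50.0], [499.5, 74.4, 66.0]]
 first [[504.8, 71.8, 50.0], [504.2, 71.9, 58.0], [503.6, 71.9, 66.0]] (array([505.5,  72.7,  43.9]), [0.9, 0.9])
key_top 0.49 [151.9 163.1  17.   20.1] [151.1 163.3] [[432.4, -72.4, 40.0], [431.5, -68.4, 50.0], [429.9, -62.1, 66.0]]
 tri (array([431.9, -69.8,  47.4]), [0.3, 0.3])
spool 0.83 [ 54.6 214.1  31.6  18.6] [ 51.9 214.3] [[481.5, -284.7, 40.0], [479.3, -275.6, 50.0], [475.8, -261.1, 66.0]]
spool 0.77 [ 47.2 178.   27.3  23. ] [ 47.2 178.6] [[417.0, -277.2, 40.0], [416.4, -268.3, 50.0], [415.4, -254.1, 66.0]]
spool 0.6 [ 72.5 158.2  29.1  18.2] [ 71.8 155.7] [[396.4, -210.5, 40.0], [396.3, -203.2, 50.0], [396.1, -191.6, 66.0]]
```

Request:
{"fn": "move_arm", "kwargs": {"steps": [[[-0.06, -0.9, 0], 0, 0.45], [[-0.06, -0.9, 0], 0, 0.45], [[-0.06, -0.9, 0], 0, 0.45], [[-0.06, -0.9, 0], 0, 0.45], [[-0.06, -0.9, 0], 0, 0.45], [[-0.06, -0.9, 0], 0, 0.45], [[-0.06, -0.9, 0], 0, 0.45], [[-0.06, -0.9, 0], 0, 0.45], [[-0.06, -0.9, 0], 0, 0.45], [[-0.06, -0.9, 0], 0, 0.45], [[-0.06, -0.9, 0], 0, 0.45], [[-0.06, -0.9, 0.2], 0, 0.45], [[-0.06, -0.9, 0.4], 0, 0.45], [[-0.06, -0.9, 0.4], 0, 0.45], [[-0.06, -0.9, 0.4], 0, 0.45], [[-0.06, -0.8, 0.4], 0, 0.45], [[-0.06, -0.4, 0.2], 0, 0.45], [[0, 0, 0], 0, 0.45]]}}

```text
t: 14.23
ee_pos: [418.2, -290.3, 214.4]
orientation: [-0.277, -3.126, -0.002]
ft_force: [0.3, 0.1, 0.1]
width: 48.4
grasp_force: 0.0
```

Run:
```python
from m import *
o=ctrl.get_obs();c=cams.get_image("wrist");P=o["ee_pos"];O=o["orientation"];Q=R.from_rotvec(O).as_matrix();print(o["t"],P,O,o["width"],o["qpos"].round(2))
for b in cams.cut_out("wrist","spool"):
    r=b["rect"];m=b["pixels"];print(round(b["p"],2),np.round(r,1),c["image"][m].mean(0).round(),[(Q.T@(wz(r[:2],z,P,O)-P)/25).round(2).tolist() for z in(15,25,35)])
    # white top-flange disc: bright low-saturation pixels near the mask
    hsv=cv2.cvtColor(c["image"],cv2.COLOR_RGB2HSV);w=cv2.dilate(m.astype(np.uint8),np.ones((5,5)))>0
    k=w&(hsv[...,1]<90)&(hsv[...,2]>120);ys,xs=np.nonzero(k)
    if len(xs)>10:
        px=((xs.min()+xs.max())/2,(ys.min()+ys.max())/2);print("  white",len(xs),xs.min(),xs.max(),ys.min(),ys.max(),[(Q.T@(wz(px,z,P,O)-P)/25).round(2).tolist() for z in(40,50)],[wz(px,z,P,O).round(1).tolist() for z in (40,50)])
```

```text
14.2333 [ 418.19036573 -290.33368333  214.44604253] [-2.77258433e-01 -3.12645017e+00 -2.38557569e-03] 48.43212703149678 [-0.63  0.24  1.87 -0.    1.04 -2.02]
0.79 [307.9 139.7  30.9  21.7] [182.  60.  44.] [[1.28, 2.74, 7.99], [1.31, 2.67, 7.59], [1.34, 2.6, 7.19]]
0.69 [255.8 166.2  26.7  33.8] [193. 175. 142.] [[-0.14, 0.01, 7.98], [-0.07, 0.01, 7.58], [-0.0, 0.01, 7.18]]
  white 490 243 267 153 181 [[-0.01, -0.03, 6.98], [0.07, -0.03, 6.58]] [[417.7, -290.7, 40.0], [416.0, -290.4, 50.0]]
0.55 [254.3 219.2  24.   36.1] [ 64. 126. 112.] [[-3.09, -0.08, 7.97], [-2.95, -0.07, 7.57], [-2.8, -0.07, 7.17]]
  white 96 239 262 202 234 [[-2.66, -0.26, 6.97], [-2.51, -0.26, 6.57]] [[482.0, -308.2, 40.0], [478.5, -307.4, 50.0]]
```

Spool is centred under the tool (tool offset ≤ 2 mm). Camera evidence on fingertip length conflicts with the given TCP, so I'll go down around the spool and feel for the worktop to calibrate the height.

Request:
{"fn": "move_arm", "kwargs": {"steps": [[[0, 0, 0.9], 0, 0.45], [[0, 0, 0.9], 0, 0.45], [[0, 0, 0.9], 0, 0.45], [[0, 0, 0.9], 0, 0.45], [[0, 0, 0.9], 0, 0.45], [[0, 0, 0.9], 0, 0.45], [[0, 0, 0.8], 0, 0.45], [[0, 0, 0.6], 0, 0.45], [[0, 0, 0.4], 0, 0.45], [[0, 0, 0.3], 0, 0.45], [[0, 0, 0.2], 0, 0.45], [[0, 0, 0], 0, 0.45]]}}

```text
t: 15.33
ee_pos: [418.9, -288.6, 23.8]
orientation: [-0.273, -3.129, -0.0]
ft_force: [-0.0, 0.2, -0.6]
width: 48.0
grasp_force: 0.0
```

Request:
{"fn": "move_arm", "kwargs": {"steps": [[[0, 0, 0.1], 0, 0.45], [[0, 0, 0.1], 0, 0.45], [[0, 0, 0.1], 0, 0.45], [[0, 0, 0], 0, 0.45]]}}

```text
t: 15.67
ee_pos: [418.8, -289.0, 16.6]
orientation: [0.274, 3.129, -0.0]
ft_force: [0.8, -0.4, -0.3]
width: 48.2
grasp_force: 0.0
```

Run:
```python
from m import *
o=ctrl.get_obs();P=o["ee_pos"];O=o["orientation"];Q=R.from_rotvec(O).as_matrix();print(o["t"],P,o["ft_force"])
S=cams.get_image("scene");D=cams.get_image("side")
for nm,c in(("scene",S),("side",D)):
    u,v=proj(c,P).astype(int);a=c["image"][v-30:v+30,u-40:u+40]
    cv2.imwrite(f"pics/{nm}t2.png",cv2.resize(a[:,:,::-1],None,fx=5,fy=5,interpolation=cv2.INTER_CUBIC))
    print(nm,u,v,[np.round(proj(c,P+Q@[x,-31,0])-[u-40,v-30]).tolist() for x in(-10,10)])
    # red-brown finger mask rows per column
    h=c["image"][v-30:v+30,u-40:u+40].astype(int);m=(h[...,0]>h[...,1]+15)&(h[...,0]<120)
    for r in range(0,60,2):print("".join("#" if q else "." for q in m[r]))
```

```text
15.6667 [ 418.82348107 -288.96972799   16.559143  ] [ 0.83141919 -0.44441248 -0.25840655]
scene 301 278 [[50.0, 37.0], [44.0, 39.0]]
........########################......####...###.....................#..........
.........#########################......#.#.....................................
.........########################...............................................
...........#######################..............................................
.............####################.........................................#.....
.....................############.............#.......................####......
......................###########................................#######........
.........###..........#########.#......##...#...............############........
.......#######.......############.......#####.##.#####.################.........
........#######.......###########.....#######.###################...............
..........####.........###################.#########..#######...................
...........###..........################...###############..................
[... 3234 characters left out ...]
....................................................
................................................................................
................................................................................
................................................................................
................................................................................
................................................................................
................................................................................
................................................................................
................................................................................
```

Request:
{"fn": "move_arm", "kwargs": {"steps": [[[0, 0, 0.1], 0, 0.45], [[0, 0, 0.1], 0, 0.45], [[0, 0, 0.1], 0, 0.45], [[0, 0, 0.1], 0, 0.45], [[0, 0, 0], 0, 0.45]]}}

```text
t: 16.18
ee_pos: [418.5, -288.7, 6.0]
orientation: [-0.274, -3.129, -0.001]
ft_force: [0.2, -0.1, -0.7]
width: 48.5
grasp_force: 0.0
```

Request:
{"fn": "move_arm", "kwargs": {"steps": [[[0, 0, 0.08], 0, 0.45], [[0, 0, 0.08], 0, 0.45], [[0, 0, 0], 0, 0.45]]}}

```text
t: 16.43
ee_pos: [418.6, -288.8, 2.2]
orientation: [-0.274, -3.129, -0.0]
ft_force: [0.5, 0.2, 0.3]
width: 48.1
grasp_force: 0.0
```

Request:
{"fn": "move_arm", "kwargs": {"steps": [[[0, 0, 0.08], 0, 0.45], [[0, 0, 0.08], 0, 0.45], [[0, 0, 0], 0, 0.45]]}}

```text
t: 16.68
ee_pos: [418.6, -288.8, -1.8]
orientation: [-0.274, -3.129, -0.0]
ft_force: [0.5, -0.1, 0.1]
width: 48.2
grasp_force: 0.0
```

Request:
{"fn": "move_arm", "kwargs": {"steps": [[[0, 0, 0.08], 0, 0.45], [[0, 0, 0.08], 0, 0.45], [[0, 0, 0.08], 0, 0.45], [[0, 0, 0], 0, 0.45]]}}

```text
t: 17.02
ee_pos: [418.6, -288.8, -7.8]
orientation: [-0.274, -3.129, -0.001]
ft_force: [-0.2, -0.9, -0.1]
width: 48.3
grasp_force: 0.0
```

Request:
{"fn": "move_arm", "kwargs": {"steps": [[[0, 0, 0.06], 0, 0.45], [[0, 0, 0.06], 0, 0.45], [[0, 0, 0], 0, 0.45]]}}

```text
t: 17.27
ee_pos: [418.7, -288.8, -10.7]
orientation: [-0.274, -3.129, -0.0]
ft_force: [-0.4, -0.7, 0.0]
width: 48.6
grasp_force: 0.0
```

Request:
{"fn": "move_arm", "kwargs": {"steps": [[[0, 0, 0.06], 0, 0.45], [[0, 0, 0.06], 0, 0.45], [[0, 0, 0], 0, 0.45]]}}

```text
t: 17.52
ee_pos: [418.7, -288.9, -13.7]
orientation: [-0.274, -3.129, -0.0]
ft_force: [1.1, 0.0, -0.1]
width: 48.2
grasp_force: 0.0
```

Request:
{"fn": "move_arm", "kwargs": {"steps": [[[0, 0, 0.06], 0, 0.45], [[0, 0, 0.06], 0, 0.45], [[0, 0, 0], 0, 0.45]]}}

```text
t: 17.77
ee_pos: [418.7, -288.8, -16.7]
orientation: [-0.274, -3.129, -0.0]
ft_force: [-0.3, 0.8, 0.2]
width: 48.4
grasp_force: 0.0
```

Request:
{"fn": "move_arm", "kwargs": {"steps": [[[0, 0, 0.06], 0, 0.45], [[0, 0, 0.06], 0, 0.45], [[0, 0, 0], 0, 0.45]]}}

```text
t: 18.02
ee_pos: [418.7, -288.9, -19.7]
orientation: [-0.274, -3.129, -0.0]
ft_force: [0.4, 0.7, 0.0]
width: 48.3
grasp_force: 0.0
```

Request:
{"fn": "move_arm", "kwargs": {"steps": [[[0, 0, 0.05], 0, 0.45], [[0, 0, 0.05], 0, 0.45], [[0, 0, 0], 0, 0.45]]}}

```text
t: 18.27
ee_pos: [418.7, -288.9, -22.1]
orientation: [-0.274, -3.129, -0.0]
ft_force: [0.4, -0.2, 0.5]
width: 48.3
grasp_force: 0.0
```

Request:
{"fn": "move_arm", "kwargs": {"steps": [[[0, 0, 0.05], 0, 0.45], [[0, 0, 0.05], 0, 0.45], [[0, 0, 0], 0, 0.45]]}}

```text
t: 18.52
ee_pos: [418.9, -289.0, -23.3]
orientation: [0.274, 3.13, -0.0]
ft_force: [-3.7, 2.1, 14.8]
width: 48.4
grasp_force: 7.9
```

Worktop felt at reported z ≈ -22.5, so real tip height = reported z + 22.5. The scene crop also shows the gripper body about 80–90 mm above the tips. I raise 30 mm so that the tips are 28 mm up and the pads on the top flange, then grip and lift.

Request:
{"fn": "move_arm", "kwargs": {"steps": [[[0, 0, -0.4], 0, 0.45], [[0, 0, -0.4], 0, 0.45], [[0, 0, -0.4], 0, 0.45], [[0, 0, 0], 0, 0.45], [[0, 0, 0], 0, 1], [[0, 0, 0], 0, 1], [[0, 0, 0], 0, 1], [[0, 0, 0], 0, 1], [[0, 0, 0], 0, 1], [[0, 0, 0], 0, 1]]}}

```text
t: 19.35
ee_pos: [418.6, -288.8, 5.2]
orientation: [-0.274, -3.129, -0.001]
ft_force: [-0.1, -0.6, -0.5]
width: 28.5
grasp_force: 30.0
```

Request:
{"fn": "move_arm", "kwargs": {"steps": [[[0, 0, -0.2], 0, 1], [[0, 0, -0.5], 0, 1], [[0, 0, -0.9], 0, 1], [[0, 0, -0.9], 0, 1], [[0, 0, -0.9], 0, 1], [[0, 0, -0.9], 0, 1], [[0, 0, -0.9], 0, 1], [[0, 0, -0.9], 0, 1], [[0, 0, -0.9], 0, 1], [[0, 0, -0.9], 0, 1], [[0, 0, -0.9], 0, 1], [[0, 0, -0.5], 0, 1], [[0, 0, 0], 0, 1]]}}

```text
t: 20.43
ee_pos: [420.1, -289.9, 241.2]
orientation: [0.273, 3.125, -0.005]
ft_force: [0.6, -0.6, 0.5]
width: 28.6
grasp_force: 30.0
```

Run:
```python
from m import *
o=ctrl.get_obs();P=o["ee_pos"];O=o["orientation"];Q=R.from_rotvec(O).as_matrix();print(o["t"],P,O,o["ft_force"],o["width"],o["grasp_force"])
for n in("scene","side"):
    c=cams.get_image(n);print(n,"spool",[(round(b["p"],2),np.round(b["rect"],1).tolist()) for b in cams.boxes_of(n,"spool")],"expect",proj(c,P))
# tool displacement to pan centre, current rotation
d=Q.T@(np.array([505,71.5,0])-[P[0],P[1],0])/25;print("to pan",d.round(2),"yaw of tool y",np.degrees(np.arctan2(Q[0,1],Q[1,1])))
```

```text
20.4333 [ 420.14918155 -289.94073288  241.23645991] [ 0.27336579  3.12495196 -0.00452882] [ 0.59091652 -0.58469828  0.54329235] 28.599076038469825 29.99997228384018
scene spool [(0.71, [308.4, 205.1, 11.2, 20.1]), (0.58, [323.4, 268.6, 9.4, 17.4]), (0.57, [277.8, 265.9, 12.9, 15.9])] expect [308.03270771 211.33396841]
side spool [(0.67, [271.8, 287.4, 7.3, 14.5]), (0.49, [231.1, 265.5, 12.2, 15.4])] expect [244.9394961  239.37529802]
to pan [-0.83 14.83 -0.03] yaw of tool y 9.99918139337692
```

The spool is held upright (28.6 mm, 30 N) and lifted. I carry it over the pan.

Request:
{"fn": "move_arm", "kwargs": {"steps": [[[-0.05, 0.4, 0], 0, 1], [[-0.05, 0.7, 0], 0, 1], [[-0.05, 0.9, 0], 0, 1], [[-0.05, 0.9, 0], 0, 1], [[-0.05, 0.9, 0], 0, 1], [[-0.05, 0.9, 0], 0, 1], [[-0.05, 0.9, 0], 0, 1], [[-0.05, 0.9, 0], 0, 1], [[-0.05, 0.9, 0], 0, 1], [[-0.05, 0.9, 0], 0, 1], [[-0.05, 0.9, 0], 0, 1], [[-0.05, 0.9, 0], 0, 1], [[-0.05, 0.9, 0], 0, 1], [[-0.05, 0.9, 0], 0, 1], [[-0.05, 0.9, 0], 0, 1], [[-0.05, 0.8, 0], 0, 1], [[0, 0.8, 0], 0, 1], [[0, 0.5, 0], 0, 1], [[0, 0.2, 0], 0, 1], [[0, 0, 0], 0, 1]]}}

```text
t: 22.3
ee_pos: [503.7, 80.2, 237.4]
orientation: [-0.271, -3.129, 0.0]
ft_force: [0.1, -0.4, -0.2]
width: 28.6
grasp_force: 30.0
```

Run:
```python
from m import *
o=ctrl.get_obs();c=cams.get_image("wrist");P=o["ee_pos"];O=o["orientation"];Q=R.from_rotvec(O).as_matrix();print(o["t"],P,O,o["width"])
d=Q.T@(np.array([505.5,72.3,0])-[P[0],P[1],0])/25;print("to pan",d.round(2))
for t in("pan","spool","key_top"):
  for b in cams.boxes_of("wrist",t)[:4]:
    r=b["rect"];print(t,round(b["p"],2),np.round(r,1),[(Q.T@(wz(r[:2],z,P,O)-P)/25).round(2).tolist() for z in(44,55)])
```

```text
22.3 [503.65266201  80.22894945 237.44290603] [-2.71114831e-01 -3.12866637e+00  4.49723207e-04] 28.629882393208604
to pan [-0.13 -0.3  -0.  ]
pan 0.9 [248.2 167.8  72.   68. ] [[-0.18, -0.38, 7.74], [-0.1, -0.37, 7.3]]
pan 0.61 [  6.2 228.9  12.3  16.3] [[-4.41, -18.49, 7.74], [-4.2, -17.95, 7.3]]
pan 0.34 [136.2 133.5  19.2  21.4] [[1.75, -6.41, 7.74], [1.78, -6.22, 7.3]]
spool 0.94 [256.2 226.9  54.5  68. ] [[-3.46, 0.03, 7.73], [-3.28, 0.03, 7.29]]
spool 0.61 [ 55.6 133.1  27.3  18.3] [[2.12, -12.0, 7.74], [2.14, -11.65, 7.3]]
spool 0.56 [ 35.5 196.6  27.9  19.2] [[-1.86, -14.46, 7.74], [-1.73, -14.04, 7.3]]
spool 0.19 [249.5 167.1  74.7  69.5] [[-0.15, -0.32, 7.74], [-0.07, -0.31, 7.3]]
key_top 0.54 [134.2 134.1  18.4  19.1] [[1.73, -6.53, 7.74], [1.75, -6.34, 7.3]]
```

Request:
{"fn": "move_arm", "kwargs": {"steps": [[[-0.12, -0.33, 0], 0, 1], [[0, 0, 0.3], 0, 1], [[0, 0, 0.7], 0, 1], [[0, 0, 0.8], 0, 1], [[0, 0, 0.8], 0, 1], [[0, 0, 0.8], 0, 1], [[0, 0, 0.8], 0, 1], [[0, 0, 0.6], 0, 1], [[0, 0, 0.5], 0, 1], [[0, 0, 0.4], 0, 1], [[0, 0, 0.3], 0, 1], [[0, 0, 0.2], 0, 1], [[0, 0, 0], 0, 1]]}}

```text
t: 23.58
ee_pos: [505.1, 70.4, 82.3]
orientation: [-0.274, -3.128, 0.0]
ft_force: [-0.6, 0.7, 0.1]
width: 28.4
grasp_force: 30.0
```

Run:
```python
from m import *
o=ctrl.get_obs();c=cams.get_image("wrist");P=o["ee_pos"];O=o["orientation"];Q=R.from_rotvec(O).as_matrix();print(o["t"],P,o["ft_force"],o["width"])
for t in("pan","spool"):
  for b in cams.boxes_of("wrist",t)[:2]:
    r=b["rect"];print(t,round(b["p"],2),np.round(r,1),[(Q.T@(wz(r[:2],z,P,O)-P)/25).round(2).tolist() for z in(44,50)])
```

```text
23.5833 [505.10764453  70.42696766  82.25324039] [-0.56488724  0.68967022  0.06522643] 28.390000544499255
pan 0.94 [254.  199.8 123.7 115. ] [[-0.07, -0.04, 1.53], [0.0, -0.03, 1.29]]
spool 0.61 [253.8 223.9  54.6  68. ] [[-0.88, -0.04, 1.53], [-0.79, -0.04, 1.29]]
spool 0.55 [  4.5 138.4   8.9  19. ] [[2.34, -9.99, 1.54], [2.35, -9.72, 1.3]]
```

Request:
{"fn": "move_arm", "kwargs": {"steps": [[[0, 0, 0.15], 0, 1], [[0, 0, 0.15], 0, 1], [[0, 0, 0.06], 0, 1], [[0, 0, 0], 0, 1]]}}

```text
t: 24.07
ee_pos: [505.3, 70.7, 73.8]
orientation: [-0.274, -3.129, 0.0]
ft_force: [-1.1, 0.6, -0.0]
width: 28.9
grasp_force: 30.0
```

Request:
{"fn": "move_arm", "kwargs": {"steps": [[[0, 0, 0.04], 0, 1], [[0, 0, 0.03], 0, 1], [[0, 0, 0], 0, 1]]}}

```text
t: 24.32
ee_pos: [505.5, 70.7, 72.2]
orientation: [-0.274, -3.13, -0.0]
ft_force: [0.1, 0.1, 0.1]
width: 28.2
grasp_force: 30.0
```

Request:
{"fn": "move_arm", "kwargs": {"steps": [[[0, 0, 0.03], 0, 1], [[0, 0, 0.03], 0, 1], [[0, 0, 0], 0, 1]]}}

```text
t: 24.57
ee_pos: [505.6, 70.7, 70.8]
orientation: [0.274, 3.13, 0.0]
ft_force: [0.1, 0.2, -0.3]
width: 28.2
grasp_force: 30.0
```

Request:
{"fn": "move_arm", "kwargs": {"steps": [[[0, 0, 0.02], 0, 1], [[0, 0, 0.02], 0, 1], [[0, 0, 0], 0, 1]]}}

```text
t: 24.82
ee_pos: [505.6, 70.7, 69.9]
orientation: [0.274, 3.13, 0.0]
ft_force: [-0.2, -0.7, 2.4]
width: 28.4
grasp_force: 30.0
```

Touching the pan with about 2.4 N. Release and raise straight up.

Request:
{"fn": "move_arm", "kwargs": {"steps": [[[0, 0, 0], 0, 0.6], [[0, 0, 0], 0, 0.45], [[0, 0, 0], 0, 0.45], [[0, 0, 0], 0, 0.45], [[0, 0, 0], 0, 0.45], [[0, 0, -0.2], 0, 0.45], [[0, 0, -0.4], 0, 0.45], [[0, 0, -0.7], 0, 0.45], [[0, 0, -0.9], 0, 0.45], [[0, 0, -0.9], 0, 0.45], [[0, 0, -0.9], 0, 0.45], [[0, 0, -0.9], 0, 0.45], [[0, 0, -0.8], 0, 0.45], [[0, 0, 0], 0, 1], [[0, 0, 0], 0, 1]]}}

```text
t: 26.07
ee_pos: [506.3, 70.8, 214.0]
orientation: [0.273, 3.126, 0.001]
ft_force: [-0.2, -0.6, -0.4]
width: 38.2
grasp_force: 0.0
```

Run:
```python
from m import *
o=ctrl.get_obs();c=cams.get_image("wrist");P=o["ee_pos"];O=o["orientation"];Q=R.from_rotvec(O).as_matrix();print(o["t"],P,o["ft_force"],o["width"])
cv2.imwrite("pics/w9.png",c["image"][:,:,::-1])
for t,z in(("pan",50),("spool",95),("door_pull",170),("key_top",38)):
  for b in cams.boxes_of("wrist",t)[:2]:
    r=b["rect"];print(t,round(b["p"],2),np.round(r,1),(Q.T@(wz(r[:2],z,P,O)-P)/25).round(2))
c=cams.get_image("side")
g=c["image"][130:170,212:310].mean(2)
print([(round(b["p"],2),np.round(b["rect"],1).tolist()) for b in cams.boxes_of("side","spool")])
```

```text
26.0667 [506.3228987   70.80832453 214.00050424] [-0.2255612  -0.55381176 -0.44991089] 38.20145223510723
pan 0.91 [255.9 168.4  75.9  75.7] [0.   0.02 6.56]
spool 0.96 [255.  175.2  30.7  37.5] [ 0.04 -0.02  4.76]
spool 0.92 [ 50.2 131.3  32.9  19. ] [ 2.33 -9.97  4.74]
door_pull 0.75 [257.9 286.1 105.1  65.8] [-3.42  0.09  1.77]
key_top 0.68 [133.  131.1  20.   20.4] [ 1.93 -6.28  7.03]
[(0.68, [232.1, 265.4, 11.1, 17.1]), (0.49, [273.6, 285.6, 4.3, 12.5])]
```

The spool stands upright in the middle of the pan (offset about 1 mm), with the pull behind it. Now I go behind the pull and down to rib height.

Request:
{"fn": "move_arm", "kwargs": {"steps": [[[-0.6, 0, 0], 0, 1], [[-0.8, 0, 0], 0, 1], [[-0.9, 0, 0], 0, 1], [[-0.9, 0, 0], 0, 1], [[-0.5, 0, 0], 0, 1], [[0, 0, 0.5], 0, 1], [[0, 0, 0.6], 0, 1], [[0, 0, 0.5], 0, 1], [[0, 0, 0.4], 0, 1], [[0, 0, 0.3], 0, 1], [[0, 0, 0.2], 0, 1], [[0, 0, 0], 0, 1]]}}

```text
t: 27.42
ee_pos: [595.7, 54.7, 148.6]
orientation: [-0.273, -3.128, 0.0]
ft_force: [-0.3, -0.1, 0.1]
width: 0.6
grasp_force: 0.0
```

Request:
{"fn": "move_arm", "kwargs": {"steps": [[[0.2, 0, 0], 0, 1], [[0.2, 0, 0], 0, 1], [[0.2, 0, 0], 0, 1], [[0.2, 0, 0], 0, 1], [[0.2, 0, 0], 0, 1], [[0.2, 0, 0], 0, 1], [[0.2, 0, 0], 0, 1]]}}

```text
t: 28.0
ee_pos: [562.1, 60.8, 150.4]
orientation: [0.274, 3.128, 0.0]
ft_force: [2.1, -0.1, 1.4]
width: 0.7
grasp_force: 0.9
```

Request:
{"fn": "move_arm", "kwargs": {"steps": [[[0.3, 0, 0], 0, 1], [[0.3, 0, 0], 0, 1], [[0.3, 0, 0], 0, 1], [[0.3, 0, 0], 0, 1], [[0.3, 0, 0], 0, 1], [[0.3, 0, 0], 0, 1], [[0.3, 0, 0], 0, 1], [[0.3, 0, 0], 0, 1], [[0.3, 0, 0], 0, 1], [[0.2, 0, 0], 0, 1]]}}

```text
t: 28.83
ee_pos: [489.6, 73.4, 149.7]
orientation: [-0.274, -3.129, 0.0]
ft_force: [1.4, -0.5, 0.3]
width: 0.5
grasp_force: 0.9
```

Request:
{"fn": "move_arm", "kwargs": {"steps": [[[0.15, 0, 0], 0, 1], [[0.1, 0, 0], 0, 1], [[0.1, 0, 0], 0, 1]]}}

```text
t: 29.08
ee_pos: [481.9, 74.8, 149.7]
orientation: [-0.274, -3.129, 0.0]
ft_force: [1.2, -2.1, -0.0]
width: 0.4
grasp_force: 0.8
```

Request:
{"fn": "move_arm", "kwargs": {"steps": [[[0.1, 0, 0], 0, 1], [[0.1, 0, 0], 0, 1]]}}

```text
t: 29.25
ee_pos: [477.1, 75.6, 149.7]
orientation: [-0.274, -3.129, 0.0]
ft_force: [2.4, -1.7, -0.5]
width: 0.6
grasp_force: 0.8
```

Request:
{"fn": "move_arm", "kwargs": {"steps": [[[0.1, 0, 0], 0, 1], [[0.1, 0, 0], 0, 1]]}}

```text
t: 29.42
ee_pos: [472.1, 76.5, 149.7]
orientation: [-0.274, -3.129, 0.0]
ft_force: [1.5, -1.6, -0.7]
width: 0.3
grasp_force: 0.8
```

Request:
{"fn": "move_arm", "kwargs": {"steps": [[[0.08, 0, 0], 0, 1], [[0.06, 0, 0], 0, 1]]}}

```text
t: 29.58
ee_pos: [470.2, 77.0, 150.0]
orientation: [0.273, 3.127, 0.0]
ft_force: [8.6, -3.7, -6.8]
width: 0.4
grasp_force: 4.7
```

Request:
{"fn": "move_arm", "kwargs": {"steps": [[[0.05, 0, 0], 0, 1], [[0.05, 0, 0], 0, 1]]}}

```text
t: 29.75
ee_pos: [469.2, 77.4, 150.2]
orientation: [0.273, 3.124, 0.0]
ft_force: [8.7, -3.3, -6.3]
width: 0.3
grasp_force: 4.2
```

Request:
{"fn": "move_arm", "kwargs": {"steps": [[[0.05, 0, 0], 0, 1], [[0.05, 0, 0], 0, 1]]}}

```text
t: 29.92
ee_pos: [464.6, 78.2, 150.1]
orientation: [0.274, 3.128, 0.001]
ft_force: [0.5, -0.1, 0.9]
width: 0.2
grasp_force: 0.6
```

The catch rose to 8.7 N and dropped off: the door is through. I confirm the stop with small pushes.

Request:
{"fn": "move_arm", "kwargs": {"steps": [[[0.03, 0, 0], 0, 1], [[0.03, 0, 0], 0, 1]]}}

```text
t: 30.08
ee_pos: [464.0, 78.3, 150.1]
orientation: [0.273, 3.126, 0.0]
ft_force: [9.7, -3.1, -5.4]
width: 0.7
grasp_force: 4.7
```

Request:
{"fn": "move_arm", "kwargs": {"steps": [[[0.03, 0, 0], 0, 1], [[0.03, 0, 0], 0, 1]]}}

```text
t: 30.25
ee_pos: [464.0, 78.3, 150.2]
orientation: [0.272, 3.123, 0.0]
ft_force: [14.2, -5.9, -11.7]
width: 0.6
grasp_force: 7.4
```

The tool holds at x = 464.0 while the force rises to 14 N: that is the hard stop, 7 mm past the catch's onset. Back off, raise, and move over the key with a 90° turn so the gripper body clears the hood.

Request:
{"fn": "move_arm", "kwargs": {"steps": [[[-0.2, 0, 0], 0, 1], [[-0.2, 0, -0.1], 0, 1], [[0, 0, -0.8], 0, 1], [[0, 0, -0.9], 0, 1], [[0, 0, -0.9], 0, 1], [[0.1, -0.5, -0.9], 0, 1], [[0.2, -0.9, 0], 0, 1], [[0.2, -0.9, 0], 0, 1], [[0.1, -0.9, 0], 0, 1], [[0, -0.9, 0], 0, 1], [[0, -0.9, 0], 0, 1], [[0, -0.7, 0], 0, 1], [[0, -0.3, 0], 0, 1], [[0, 0, 0], 1, 1], [[0, 0, 0], 1, 1], [[0, 0, 0], 1, 1], [[0, 0, 0], 1, 1], [[0, 0, 0], 1, 1], [[0, 0, 0], 1, 1], [[0, 0, 0], 1, 1]]}}

```text
t: 31.92
ee_pos: [429.7, -67.6, 239.7]
orientation: [-1.208, -2.899, -0.0]
ft_force: [0.5, 1.2, -0.1]
width: 0.7
grasp_force: 0.0
```

Request:
{"fn": "move_arm", "kwargs": {"steps": [[[0, 0, 0], 1, 1], [[0, 0, 0], 1, 1], [[0, 0, 0], 1, 1], [[0, 0, 0], 1, 1], [[0, 0, 0], 1, 1], [[0, 0, 0], 1, 1], [[0, 0, 0], 1, 1], [[0, 0, 0], 1, 1], [[0, 0, 0], 1, 1], [[0, 0, 0], 1, 1], [[0, 0, 0], 1, 1], [[0, 0, 0], 0, 1]]}}

```text
t: 32.92
ee_pos: [429.7, -67.7, 239.7]
orientation: [-2.409, -2.015, 0.001]
ft_force: [-0.0, 0.3, -0.3]
width: 0.2
grasp_force: 0.0
```

Run:
```python
from m import *
o=ctrl.get_obs();c=cams.get_image("wrist");P=o["ee_pos"];O=o["orientation"];Q=R.from_rotvec(O).as_matrix();print(o["t"],P,O,o["ft_force"],o["qpos"].round(2))
cv2.imwrite("pics/w10.png",c["image"][:,:,::-1])
for t,z in(("key_top",32),("pan",46),("balance",30),("spool",25)):
  for b in cams.boxes_of("wrist",t)[:3]:
    r=b["rect"];print(t,round(b["p"],2),np.round(r,1),wz(r[:2],z,P,O).round(1),(Q.T@(wz(r[:2],z,P,O)-P)/25).round(2))
# dark key blob near expectation
g=cv2.cvtColor(c["image"],cv2.COLOR_RGB2GRAY)
# door strip check with side cam
D=cams.get_image("side")["image"]
print(D[134:156,212:262].mean((0,2)).round().astype(int).tolist())
```

```text
32.9167 [429.74395097 -67.67749476 239.71637253] [-2.40857739e+00 -2.01513563e+00  5.94169215e-04] [-0.0200773   0.2697037  -0.30881826] [-0.18  0.08  1.99  0.    1.07 -0.01]
key_top 0.51 [259.6 167.3  15.3  19.3] [433.6 -74.9  32. ] [-0.26  0.21  8.31]
balance 0.71 [327.7 104.3 201.8 205.3] [538.6  -6.2  30. ] [3.19 3.86 8.39]
[116, 116, 116, 116, 116, 113, 105, 92, 80, 72, 71, 71, 71, 65, 53, 40, 36, 38, 42, 39, 34, 32, 34, 42, 56, 67, 71, 73, 81, 98, 116, 125, 125, 125, 126, 126, 127, 127, 127, 129, 130, 131, 131, 130, 127, 123, 120, 117, 110, 96]
```

The key's at about tool (-0.15, +0.14). I descend to just above it, then press slowly.

Request:
{"fn": "move_arm", "kwargs": {"steps": [[[-0.15, 0.14, 0.4], 0, 1], [[0, 0, 0.8], 0, 1], [[0, 0, 0.9], 0, 1], [[0, 0, 0.9], 0, 1], [[0, 0, 0.9], 0, 1], [[0, 0, 0.9], 0, 1], [[0, 0, 0.9], 0, 1], [[0, 0, 0.8], 0, 1], [[0, 0, 0.6], 0, 1], [[0, 0, 0.5], 0, 1], [[0, 0, 0.3], 0, 1], [[0, 0, 0.2], 0, 1], [[0, 0, 0], 0, 1]]}}

```text
t: 34.3
ee_pos: [432.3, -72.6, 36.4]
orientation: [-2.406, -2.019, 0.002]
ft_force: [0.1, -0.5, 0.2]
width: 0.2
grasp_force: 0.0
```

Request:
{"fn": "move_arm", "kwargs": {"steps": [[[0, 0, 0.1], 0, 1], [[0, 0, 0.06], 0, 1], [[0, 0, 0], 0, 1]]}}

```text
t: 34.55
ee_pos: [433.2, -72.7, 33.6]
orientation: [2.406, 2.019, 0.001]
ft_force: [0.2, -0.2, 0.3]
width: 0.5
grasp_force: 0.0
```

Request:
{"fn": "move_arm", "kwargs": {"steps": [[[0, 0, 0.06], 0, 1], [[0, 0, 0.06], 0, 1], [[0, 0, 0], 0, 1]]}}

```text
t: 34.8
ee_pos: [432.9, -72.6, 30.4]
orientation: [2.406, 2.019, 0.0]
ft_force: [0.2, -0.7, -0.4]
width: 0.5
grasp_force: 0.0
```

Request:
{"fn": "move_arm", "kwargs": {"steps": [[[0, 0, 0.04], 0, 1], [[0, 0, 0.04], 0, 1], [[0, 0, 0], 0, 1]]}}

```text
t: 35.05
ee_pos: [433.0, -72.6, 28.3]
orientation: [2.406, 2.019, 0.0]
ft_force: [-0.7, -0.8, 2.9]
width: 0.6
grasp_force: 1.2
```

Request:
{"fn": "move_arm", "kwargs": {"steps": [[[0, 0, 0.04], 0, 1], [[0, 0, 0.04], 0, 1], [[0, 0, 0], 0, 1]]}}

```text
t: 35.3
ee_pos: [432.9, -72.6, 26.3]
orientation: [2.406, 2.019, 0.0]
ft_force: [-0.1, 0.5, 3.6]
width: 0.1
grasp_force: 1.8
```

Request:
{"fn": "move_arm", "kwargs": {"steps": [[[0, 0, 0.04], 0, 1], [[0, 0, 0.03], 0, 1], [[0, 0, 0], 0, 1]]}}

```text
t: 35.55
ee_pos: [433.0, -72.6, 24.7]
orientation: [2.406, 2.019, 0.0]
ft_force: [-0.3, 0.5, 6.8]
width: 0.8
grasp_force: 3.2
```

Request:
{"fn": "move_arm", "kwargs": {"steps": [[[0, 0, 0.02], 0, 1], [[0, 0, 0], 0, 1], [[0, 0, 0], 0, 1]]}}

```text
t: 35.8
ee_pos: [433.0, -72.6, 24.6]
orientation: [2.406, 2.019, 0.0]
ft_force: [-2.5, 0.8, 13.1]
width: 0.5
grasp_force: 6.5
```

The key bottomed out (24.6 held with force rising to 13 N, past the 4.8 N spring). I lift clear and check the end state.

Request:
{"fn": "move_arm", "kwargs": {"steps": [[[0, 0, -0.2], 0, 1], [[0, 0, -0.5], 0, 1], [[0, 0, -0.9], 0, 1], [[0, 0, -0.9], 0, 1], [[0, 0, -0.9], 0, 1], [[0, 0, -0.9], 0, 1], [[0, 0, -0.9], 0, 1], [[0, 0, -0.9], 0, 1], [[0, 0, -0.9], 0, 1], [[0, 0, -0.9], 0, 1], [[0, 0, -0.5], 0, 1], [[0, 0, 0], 0, 1]]}}

```text
t: 36.8
ee_pos: [434.4, -72.9, 236.5]
orientation: [2.404, 2.017, 0.005]
ft_force: [-0.4, -0.4, -0.3]
width: 0.4
grasp_force: 0.0
```

Run:
```python
from h import *
print(ctrl.get_obs()["t"])
for n in("scene","side"):
    c=cams.get_image(n);cv2.imwrite(f"pics/{n}E.png",c["image"][:,:,::-1])
    for t in("balance","spool","key_top"):print(n,t,[(round(b["p"],2),np.round(b["rect"],1).tolist()) for b in cams.boxes_of(n,t)[:4]])
    a=cv2.imread(f"pics/{n}0.png")[:,:,::-1]
    g=cv2.cvtColor(c["image"],cv2.COLOR_RGB2GRAY).astype(np.float32);h=cv2.cvtColor(a.copy(),cv2.COLOR_RGB2GRAY).astype(np.float32)
    s=np.s_[215:250,232:285] if n=="scene" else np.s_[195:242,220:270]
    print("console shift",cv2.phaseCorrelate(h[s].copy(),g[s].copy()))
D=c["image"].mean(2);r=cv2.imread("pics/side0.png").mean(2)
for k in(r,D):print(k[136:150,210:250].mean(0).round().astype(int).tolist())
```

```text
36.8
scene balance [(0.82, [254.4, 205.4, 75.9, 98.6])]
scene spool [(0.69, [324.1, 270.5, 11.7, 19.4]), (0.51, [279.3, 266.1, 12.2, 20.2]), (0.47, [249.2, 172.1, 57.3, 26.9])]
scene key_top []
console shift ((0.019175680640280746, -0.011222110861677237), 1.012048737747679)
side balance [(0.78, [258.8, 185.3, 70.2, 109.8])]
side spool [(0.74, [274.8, 288.5, 8.1, 16.2]), (0.53, [234.4, 265.6, 8.4, 15.5])]
side key_top []
console shift ((-0.059428327999814456, -0.0053020383939959), 0.9923018527030945)
[146, 145, 143, 140, 138, 135, 135, 134, 132, 132, 131, 131, 131, 140, 163, 183, 176, 146, 117, 121, 140, 147, 148, 147, 142, 137, 146, 153, 136, 121, 119, 130, 145, 151, 153, 154, 154, 155, 155, 155]
[95, 93, 92, 93, 95, 95, 95, 96, 94, 89, 74, 52, 38, 37, 38, 37, 37, 37, 37, 37, 40, 45, 43, 37, 32, 32, 32, 32, 32, 30, 30, 37, 57, 79, 90, 92, 93, 95, 97, 98]
```

```bash
python3 -c "
from workcell import ctrl
print(ctrl.close_job())"
```

```text
the job is handed in; nothing more can be done
None
```

I carried out the weighing in the order asked and handed the job in at about 37 s; the judging result was not shown. The spool was upright mid-pan before I shut the door, the door was pushed through its catch to the stop and the key pressed to the bottom, and the balance's console had not moved in the camera images.

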